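# Send the row of cheeses home and shut the gate

### The arm

A 7-joint arm with a two-finger parallel gripper is mounted at the origin on the work surface. World frame = base frame: x ahead of the robot, y to its left, z up, the work surface at z = 0. Lengths are in mm, angles in rad, forces in N, time in s.
With the tool pointing down it reaches from about 400 to 875 mm from the base axis. Payload 4.4 kg.
Tool frame: the origin (TCP) lies at the very end of the fingers, on their centre line; the grasp point (between the pads) lies 19 mm behind it; y points along the fingers, z is the direction in which the jaws open and shut, and the axes are right-handed (so a half turn about y gives the same grasp; the last joint's range is limited). The gripper opens to 85 mm and grips with 20 to 120 N. Pads are 22 mm wide; open, the fingers measure 114 mm over their backs; the gripper's body (76 mm by 85 mm) begins 54 mm behind the grasp point. The pads swing forward as they close: fully open they stand 13 mm farther back than shut.
Start: joints at [-1.386, 0.628, 0.038, 1.517, -0.027, 0.996, -0.02], TCP at [161.291, 629.685, 231.313] pointing down, gripper open.
Joint ranges: [-3.06, 3.06], [-0.37, 2.12], [-1.25, 1.32], [0.18, 2.47], [-1.1, 4.24], [0.23, 1.98], [-2.94, 2.94]. Speed limits (rad/s): [2.57, 2.57, 3.14, 3.14, 3.14, 3.14, 3.14].

### API

Orientations are given as [roll, pitch, yaw] about the fixed x, y, z axes, in that order (R = Rz(yaw) Ry(pitch) Rx(roll)).
In Python, from cell import read_state, get_image, finish_job gives the robot as it stands. The module is installed in compiled form; this text tells all that it offers.
- The arm moves only by the tool servo_tool, never from a script. Its argument "increments" is a list of rows, each an object of numbers: "dx", "dy", "dz": the shift along the world's x, y, z in cm; "ax", "ay", "az": the turn, a rotation vector about the world's x, y, z in rad; "claw": the closure, from -1 (fully open) to 1 (shut). A call has 1 to 8 rows; each row is the pose to reach, as a shift and turn from the pose commanded when the call began; what a row does not reach only later rows make up. A row lasts 1/12 s, in which the tool goes at most 41.7 mm and 7.16 degrees, less where a joint would pass 70% of its speed; a pose out of reach is approached as far as the arm can. A call with a gripper value outside its range is refused whole. The fingers move at their own pace and stop on an object; the grip force is fixed at half the most. Time passes only in rows, so rows that repeat a pose let the fingers close. It gives the time, the measured TCP pose, the force and the opening at its end, in the units of the state.
- read_state(): the state, without advancing time (a new reading comes with each control period).
- get_image(name): name is "scene" or "top" or "wrist"; returns a dict with "color" (480x640x3 uint8, red, green, blue), "fov_y" (degrees; the focal length in pixels is half the picture's height over the tangent of half this angle, whatever the lens; pixels are square), "cx", "cy" (the principal point, pixels), "R" (3x3) and "t" (3): a world point X has camera coordinates R X + t. Camera axes: x right, y down, z forward; pixel columns grow to the right and rows downward; lengths in mm; the calibration is good to about 2 mm. The wrist camera is an equidistant fisheye: a pixel r from the principal point sees the ray r / f radians off the axis. A picture is of the moment at which its call begins. There is no depth.
- finish_job(): hands the job in, once; it reports no verdict.
The state is a dict: "clock": time; "qpos": joint angles; "qd": joint speeds; "tau": joint torques, N m; "eef_pos": TCP position; "tool_rot": TCP orientation; "force": force on the tool from outside, world axes, zero at the start; "torque": the same for the moment, N m; "width": finger opening in mm.
Only numpy, scipy, OpenCV 4.12 (cv2) and the standard library are available. Lean on these libraries where they do the work, as an engineer would, in place of code of your own. Each camera call takes 0.05 s, during which the arm holds its last target.

### The job

Push the row of four small cheese wheels along the railed board, as one train from its open end, until the first wheel is against the wooden end stop and the row is closed up tight. Then push the steel gate bar round until it lies fully across the channel behind the last wheel. Only push: do not lift or tip any cheese or let the row come apart on the way, leave the other things on the table alone, and finish clear of everything.

Things in the scene. Friction and masses are not known exactly. Their poses are not given: they have to be found in the camera images.
- board: Fixed wooden board, 97 x 460 x 20 mm. Origin at table level on the channel's centre line; x across, y along it to the end stop, z up; yaw 0 = world axes. Spans y -235 to +225 mm. Channel floor 20 mm above table, 65 mm wide between two 16 mm wide rails (tops 34 mm above table), open above and at -y. Row fully home: first wheel's centre y = +169, last one's about -17, its rear edge about -48 mm.
- stop_face (a point): Middle of the lower edge of the end stop's inner face, on the channel floor (20 mm above the table), at board x = 0, y = +200 mm. The stop is a wooden block across the board's +y end, 25 mm thick, its top 55 mm above the table.
- wheel1: Small tan cheese wheel, first (nearest the end stop) in the row of four alike in the channel: upright disc 62 mm in diameter, 40 mm high, about 125 g (its mass and friction vary). Origin: centre of its underside, which is on the channel floor; z up, yaw meaningless. Neighbours touch (within 0.5 mm) at the start; the row starts 50 to 120 mm short of home.
- wheel2: Small tan cheese wheel, second in the row of four alike in the channel: upright disc 62 mm in diameter, 40 mm high, about 125 g (its mass and friction vary). Origin: centre of its underside, which is on the channel floor; z up, yaw meaningless. Neighbours touch (within 0.5 mm) at the start; the row starts 50 to 120 mm short of home.
- wheel3: Small tan cheese wheel, third in the row of four alike in the channel: upright disc 62 mm in diameter, 40 mm high, about 125 g (its mass and friction vary). Origin: centre of its underside, which is on the channel floor; z up, yaw meaningless. Neighbours touch (within 0.5 mm) at the start; the row starts 50 to 120 mm short of home.
- wheel4: Small tan cheese wheel, last (nearest the open end, where to push) in the row of four alike in the channel: upright disc 62 mm in diameter, 40 mm high, about 125 g (its mass and friction vary). Origin: centre of its underside, which is on the channel floor; z up, yaw meaningless. Neighbours touch (within 0.5 mm) at the start; the row starts 50 to 120 mm short of home.
- gate_pivot (a point): Pivot axis (vertical) of the gate, on the rail at the board's +x side, at board x = +40.5, y = -60 mm, 48 mm above the table (mid height of the bar).
- gate_tip (a point): Free end of the gate bar, mid height and mid thickness, 90 mm from the pivot axis. The gate is a flat steel bar 12 mm thick and 24 mm tall (36 to 60 mm above the table), just above the rails.
- gate (a joint): Gate angle, 0 to 2.094 rad, stops at both ends; grows clockwise from above. Bar's direction from pivot, in the board's frame: (value + 1.047) clockwise from +x. 0: to -y, 30 degrees outward over the +x side; 0.524: along the rail to -y; 2.094: shut, straight across the channel to -x, about 6 mm behind a fully home row. Starts open, 0 to 0.35. Stiff hinge (0.06 N m), stays where left.
- big_wheel: Bystander: large whitish cheese wheel, 90 mm in diameter, 55 mm high, loose. Origin: centre of its underside. Leave alone.
- jar: Bystander: amber glass jar, 64 mm in diameter, 85 mm high, loose. Origin: centre of its underside. Leave alone.
- bowl: Bystander: white ceramic bowl, 90 mm across the rim, 45 mm high, loose. Origin: centre of its underside. Leave alone.
There are look-alikes about, which are no part of the job. What is shaped like the wheel4 but black is not meant.

How it is judged:
By the outcome, as a careful person would: the job done as asked, in the order asked, and still so for the second after the job is handed in, with the robot touching nothing.
It also fails if it takes over 48 s, if anything falls off the work surface, if the arm or the gripper's body presses on something with over 40 N, if the wrist force passes 120 N, or if a joint passes its speed limit or range.

## Working session

There is one attempt and no reset: what is moved stays moved. The work goes in short steps, Python scripts to look and compute and a tool call to move; the robot and the scene stay as the last step left them, time stands still between calls to the robot, and variables do not carry over. Pictures are saved under pics/ and viewed, and the job is handed in when it is done.

Besides the shell and the picture viewer there is one more tool, called as name(argument=value, ...) on one line, values as JSON. servo_tool: Moves the arm, as the interface text tells. Its arguments: {"type":"object","properties":{"increments":{"type":"array","items":{"type":"object","properties":{"dx":{"type":"number"},"dy":{"type":"number"},"dz":{"type":"number"},"ax":{"type":"number"},"ay":{"type":"number"},"az":{"type":"number"},"claw":{"type":"number"}}}}},"required":["increments"]}

```bash
mkdir -p pics; cat > h.py <<'E'
import numpy as np, cv2
from cell import *
def save(name,fn):
    im=get_image(name); cv2.imwrite('pics/'+fn,im['color'][:,:,::-1]); np.savez('pics/'+fn[:-4]+'.npz',**im); return im
def proj(im,X):
    X=np.atleast_2d(X); c=X@np.array(im['R']).T+np.array(im['t']).ravel(); f=240/np.tan(np.radians(float(im['fov_y']))/2)
    return np.c_[f*c[:,0]/c[:,2]+im['cx'],f*c[:,1]/c[:,2]+im['cy']]
def unproj(im,uv,z):
    R=np.array(im['R']);t=np.array(im['t']).ravel(); f=240/np.tan(np.radians(float(im['fov_y']))/2)
    uv=np.atleast_2d(uv); d=np.c_[(uv[:,0]-im['cx'])/f,(uv[:,1]-im['cy'])/f,np.ones(len(uv))]@R
    C=-R.T@t; s=(z-C[2])/d[:,2]; return C+s[:,None]*d
E
python3 - <<'E'
from h import *
for n in ['scene','top']:
    im=save(n,n+'0.png'); print(n,im['fov_y'],im['cx'],im['cy'],-np.array(im['R']).T@np.array(im['t']).ravel())
print(read_state())
E
```

```text
scene 53.64566372233051 322.58596315105837 236.9593487310405 [1053.55602181 -339.95572665  524.33275524]
top 47.8258264471304 319.26081070894736 237.43218551837802 [ 341.87636635  146.63085723 1017.21568849]
{'clock': 0.1, 'qpos': array([-1.38576775,  0.62924096,  0.03846701,  1.51824822, -0.02695672,
        0.99630508, -0.02000411]), 'qd': array([ 0.00154292, -0.00062172, -0.0002245 , -0.00365325,  0.00135535,
        0.0008819 , -0.00032033]), 'tau': array([ 3.04610257e-03, -5.64547241e+01,  1.23055715e+00, -1.93974441e+01,
        1.12489218e-02,  5.32915816e-03, -3.92345676e-07]), 'eef_pos': array([161.19280782, 629.12887379, 230.4960092 ]), 'tool_rot': array([-1.57247839e+00, -6.52233055e-05, -2.50826626e-01]), 'force': array([-0.59304121, -0.4486275 ,  0.08782236]), 'torque': array([-0.05236758, -0.03116997, -0.01890007]), 'width': 85.75739446638289}
```

View pics/scene0.png

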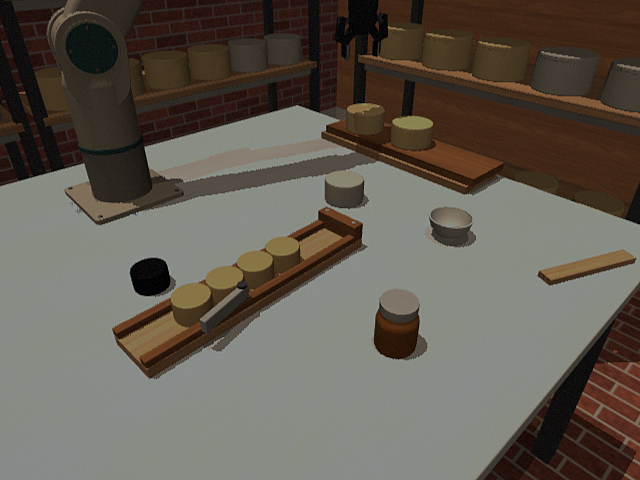

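View pics/top0.png

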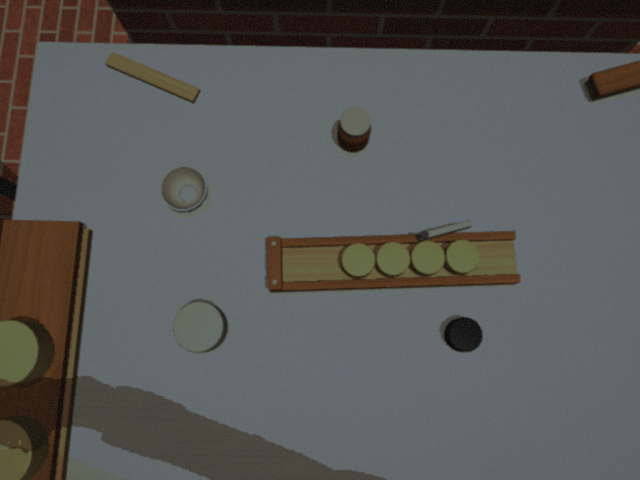

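```bash
python3 - <<'E'
import cv2
i=cv2.imread('pics/top0.png')
c=i[222:302,255:395];cv2.imwrite('pics/c1.png',cv2.resize(c,None,fx=5.6,fy=5.6,interpolation=cv2.INTER_CUBIC))
c=i[212:302,390:530];cv2.imwrite('pics/c2.png',cv2.resize(c,None,fx=5.6,fy=5.6,interpolation=cv2.INTER_CUBIC))
E
```

```text
(no output)
```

View pics/c1.png

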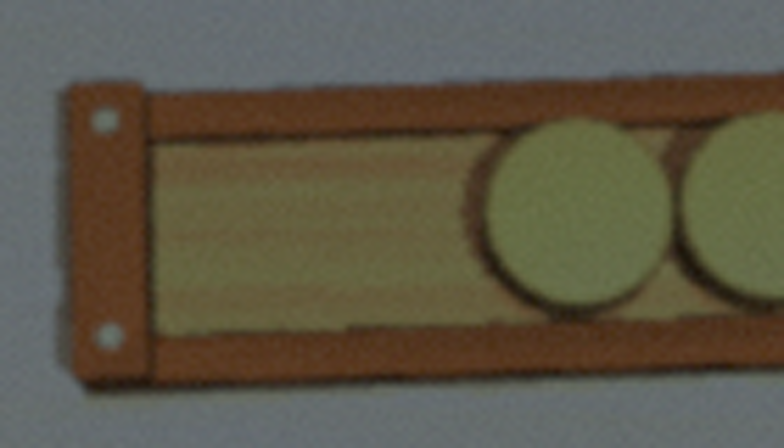

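View pics/c2.png

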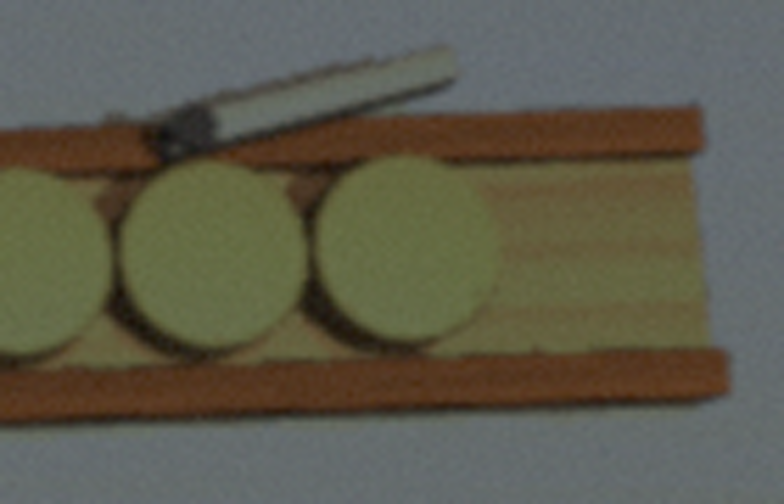

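```bash
cat >> h.py <<'E'
def b2w(p,X):
    X=np.atleast_2d(np.array(X,float)); c,s=np.cos(p[2]),np.sin(p[2])
    return np.c_[p[0]+c*X[:,0]-s*X[:,1],p[1]+s*X[:,0]+c*X[:,1],X[:,2]]
def w2b(p,W):
    W=np.atleast_2d(W); c,s=np.cos(p[2]),np.sin(p[2]); d=W[:,:2]-p[:2]
    return np.c_[c*d[:,0]+s*d[:,1],-s*d[:,0]+c*d[:,1]]
def ld(fn): return dict(np.load('pics/'+fn+'.npz'))
E
python3 - <<'E'
from h import *
from scipy.optimize import least_squares
im=ld('top0')
o1=np.array([255,222]);o2=np.array([390,212])
uv=np.array([[72,84],[148,84],[155,378],[78,378]])/5.6+o1
uv=np.r_[uv,np.array([[703,108],[705,153],[728,350],[728,395]])/5.6+o2]
X=[[48.5,225,55],[48.5,200,55],[-48.5,200,55],[-48.5,225,55],[48.5,-235,34],[32.5,-235,34],[-32.5,-235,34],[-48.5,-235,34]]
print(unproj(im,uv,np.array([x[2] for x in X])))
r=least_squares(lambda p:(proj(im,b2w(p,X))-uv).ravel(),[340,100,0]); p=r.x
print(p,np.round(r.fun.reshape(-1,2),1))
# wheels top circle centre z=60
for c in [(579,212)]: print('w1',w2b(p,unproj(im,np.array(c)/5.6+o1,60)))
for c in [(215,255),(406,250)]: print('w',w2b(p,unproj(im,np.array(c)/5.6+o2,60)))
t=w2b(p,unproj(im,np.array((455,63))/5.6+o2,60));print('tip',t,'pivot exp',b2w(p,[[40.5,-60,48]]))
d=t[0]-[40.5,-60];print('gate',-np.arctan2(d[1],d[0])-1.047,np.hypot(*d))
s=ld('scene0'); 
img=cv2.imread('pics/scene0.png')
for x in X+[[0,200,20],[40.5,-60,60]]:
    u=proj(s,b2w(p,[x]))[0]; cv2.circle(img,(int(u[0]),int(u[1])),2,(0,0,255),-1)
cv2.imwrite('pics/s_chk.png',img[180:390,90:400].repeat(2,0).repeat(2,1))
for n,c,z in [('jar',(355,120),85),('black',(464,334),40),('bowl',(185,188),45),('big',(199,327),55)]: print(n,unproj(im,c,z),w2b(p,unproj(im,c,z)))
for x in [[0,-235,20],[0,200,20]]: print(b2w(p,[x]),np.hypot(*b2w(p,[x])[0,:2]))
E
```

```text
[[ 535.73439821  246.91448184   55.        ]
 [ 536.29373729  222.28785692   55.        ]
 [ 441.05358791  216.52325296   55.        ]
 [ 440.49162048  240.99152928   55.        ]
 [ 561.22315344 -210.15007852   34.        ]
 [ 546.00911389 -210.06787133   34.        ]
 [ 480.57571418 -214.35388828   34.        ]
 [ 465.82816185 -213.6109732    34.        ]]
[5.00362260e+02 2.10140028e+01 5.63626099e-02] [[-0.8 -0.2]
 [-0.6 -0.7]
 [-0.8  0.2]
 [-1.1  0.7]
 [ 0.4 -0.4]
 [ 0.9 -0. ]
 [ 0.6 -0.3]
 [ 1.5  0.4]]
w1 [[-0.18465522 61.74723518]]
w [[ -0.18549798 -63.66675226]]
w [[  -0.61709176 -124.78499483]]
tip [[  60.03811874 -145.88335249]] pivot exp [[544.1779146  -36.60924276  48.        ]]
gate 0.3001074341022627 88.07774020143152
jar [[752.64511748  92.8607973   85.        ]] [[255.92957346  57.52091229]]
black [[ 370.91450029 -107.41095002   40.        ]] [[-136.47673693 -120.92886898]]
bowl [[627.61436221 406.72523822  45.        ]] [[148.77821529 377.93028087]]
big [[371.81050703 361.0351421   55.        ]] [[-109.19328559  346.72287894]]
[[ 513.60046192 -213.61282856   20.        ]] 556.2516292252515
[[489.09570563 220.69641255  20.        ]] 536.58318626591
```

View pics/s_chk.png

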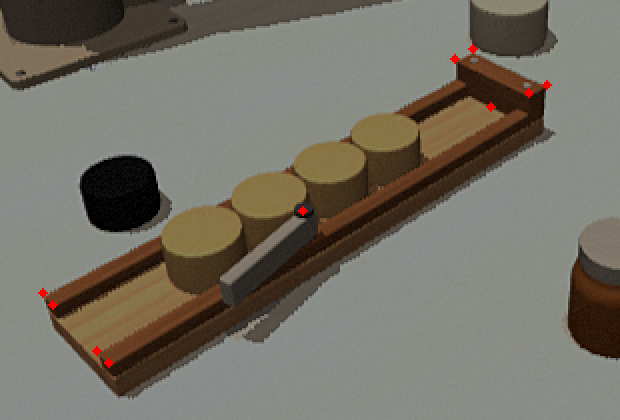

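Candidates: the tan row at top px (462,257), (428,258), (393,259), (358,261). The black disc at (464,334), the whitish wheel at (199,327) and the shelf cheeses at (12,350) aren't the ones I want. wheel4 is the tan disc at (462,257), nearest the open end, and the crop c2 confirms it. Moving over now, with the gripper closing.

servo_tool(increments=[{"dx": 16,"dy": -10,"claw": 1},{"dx": 30,"dy": -30,"claw": 1},{"dx": 32,"dy": -45,"claw": 1},{"dx": 34,"dy": -60,"claw": 1},{"dx": 34,"dy": -60,"claw": 1},{"dx": 34,"dy": -60,"claw": 1},{"dx": 34,"dy": -60,"claw": 1},{"dx": 34,"dy": -60,"claw": 1}])

```text
invalid input at $.increments[0]: expected keys dx, dy, dz, ax, ay, az, claw
```

servo_tool(increments=[{"dx": 16,"dy": -10,"dz": 0,"ax": 0,"ay": 0,"az": 0,"claw": 1},{"dx": 30,"dy": -30,"dz": 0,"ax": 0,"ay": 0,"az": 0,"claw": 1},{"dx": 32,"dy": -45,"dz": 0,"ax": 0,"ay": 0,"az": 0,"claw": 1},{"dx": 34,"dy": -60,"dz": 0,"ax": 0,"ay": 0,"az": 0.3,"claw": 1},{"dx": 34,"dy": -60,"dz": 0,"ax": 0,"ay": 0,"az": 0.3,"claw": 1},{"dx": 34,"dy": -60,"dz": 0,"ax": 0,"ay": 0,"az": 0.3,"claw": 1},{"dx": 34,"dy": -60,"dz": 0,"ax": 0,"ay": 0,"az": 0.3,"claw": 1},{"dx": 34,"dy": -60,"dz": 0,"ax": 0,"ay": 0,"az": 0.3,"claw": 1}])

```text
clock: 0.77
eef_pos: [340.6, 353.5, 231.1]
tool_rot: [-1.571, 0.0, 0.05]
force: [0.6, -0.1, 0.5]
width: 0.3
```

```bash
python3 - <<'E'
from h import *
s=read_state();print({k:np.round(s[k],3) for k in ['clock','qpos','eef_pos','tool_rot','width']})
E
```

```text
{'clock': np.float64(0.767), 'qpos': array([-0.832,  0.403, -0.04 ,  1.95 ,  0.022,  0.79 ,  0.736]), 'eef_pos': array([340.593, 353.455, 231.145]), 'tool_rot': array([-1.571,  0.   ,  0.05 ]), 'width': np.float64(0.261)}
```

servo_tool(increments=[{"dx": 4,"dy": 0,"dz": 0,"ax": 0,"ay": 0,"az": 0,"claw": 1},{"dx": 8,"dy": -4,"dz": 0,"ax": 0,"ay": 0,"az": 0,"claw": 1},{"dx": 12,"dy": -8,"dz": 0,"ax": 0,"ay": 0,"az": 0,"claw": 1},{"dx": 15,"dy": -12,"dz": 0,"ax": 0,"ay": 0,"az": 0,"claw": 1},{"dx": 17,"dy": -54,"dz": 0,"ax": 0,"ay": 0,"az": 0,"claw": 1},{"dx": 17,"dy": -54,"dz": 0,"ax": 0,"ay": 0,"az": 0,"claw": 1},{"dx": 17,"dy": -54,"dz": 0,"ax": 0,"ay": 0,"az": 0,"claw": 1},{"dx": 17,"dy": -54,"dz": 0,"ax": 0,"ay": 0,"az": 0,"claw": 1}])

```text
clock: 1.43
eef_pos: [481.9, 96.8, 231.0]
tool_rot: [-1.571, 0.001, 0.049]
force: [0.9, 0.1, 0.9]
width: 0.1
```

servo_tool(increments=[{"dx": 0,"dy": -36,"dz": 0,"ax": 0,"ay": 0,"az": 0,"claw": 1},{"dx": 0,"dy": -36,"dz": 0,"ax": 0,"ay": 0,"az": 0,"claw": 1},{"dx": 0,"dy": -36,"dz": 0,"ax": 0,"ay": 0,"az": 0,"claw": 1},{"dx": 0,"dy": -36,"dz": 0,"ax": 0,"ay": 0,"az": 0,"claw": 1},{"dx": 0,"dy": -36,"dz": 0,"ax": 0,"ay": 0,"az": 0,"claw": 1},{"dx": 0,"dy": -36,"dz": 0,"ax": 0,"ay": 0,"az": 0,"claw": 1}])

```text
clock: 1.93
eef_pos: [481.6, -153.1, 231.2]
tool_rot: [-1.571, 0.0, 0.049]
force: [0.8, -0.3, 0.4]
width: -0.1
```

servo_tool(increments=[{"dx": 3.1,"dy": -3.9,"dz": 0,"ax": 0,"ay": 0,"az": 0,"claw": 1},{"dx": 3.1,"dy": -3.9,"dz": -4,"ax": 0,"ay": 0,"az": 0,"claw": 1},{"dx": 3.1,"dy": -3.9,"dz": -8,"ax": 0,"ay": 0,"az": 0,"claw": 1},{"dx": 3.1,"dy": -3.9,"dz": -11,"ax": 0,"ay": 0,"az": 0,"claw": 1},{"dx": 3.1,"dy": -3.9,"dz": -11,"ax": 0,"ay": 0,"az": 0,"claw": 1}])

```text
clock: 2.35
eef_pos: [508.7, -188.9, 115.6]
tool_rot: [-1.566, 0.011, 0.049]
force: [-1.5, -0.1, -0.7]
width: 0.1
```

```bash
python3 - <<'E'
from h import *
for n in ['scene','wrist']: save(n,n+'1.png')
i=cv2.imread('pics/scene1.png'); cv2.imwrite('pics/s1c.png',cv2.resize(i[150:390,60:380],None,fx=2.5,fy=2.5,interpolation=cv2.INTER_CUBIC))
E
```

```text
(no output)
```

View pics/s1c.png

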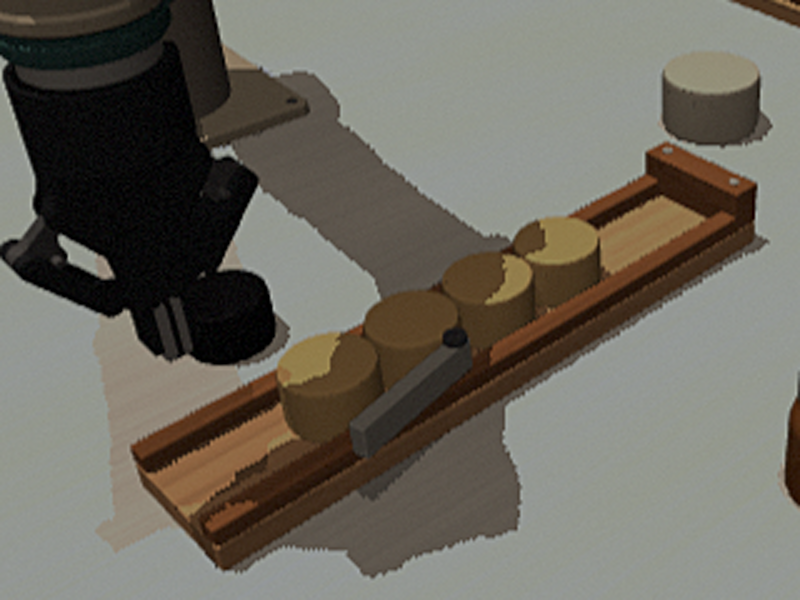

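View pics/wrist1.png

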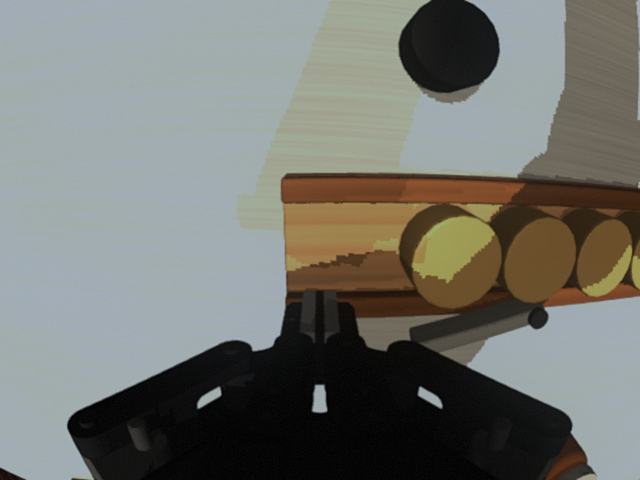

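```bash
python3 - <<'E'
from h import *
from scipy.optimize import least_squares
s=read_state();print(np.round(s['qpos'],2))
T=ld('top0');S=ld('scene1')
o1=np.array([255,222]);o2=np.array([390,212])
uvT=np.array([[72,84],[148,84],[155,378],[78,378]])/5.6+o1
uvT=np.r_[uvT,np.array([[703,108],[705,153],[728,350],[728,395]])/5.6+o2]
X=[[48.5,225,55],[48.5,200,55],[-48.5,200,55],[-48.5,225,55],[48.5,-235,34],[32.5,-235,34],[-32.5,-235,34],[-48.5,-235,34]]
uvS=np.array([[757,185],[735,195],[647,152],[672,141],[213,543],[201,525],[150,470],[133,452]])/2.5+[60,150]
for w in ('T','S','TS'):
  f=lambda p:np.r_[(proj(T,b2w(p,X))-uvT).ravel()*('T' in w),(proj(S,b2w(p,X))-uvS).ravel()*('S' in w)]
  r=least_squares(f,[500,20,.05]);print(w,r.x);
  print(np.round(r.fun.reshape(-1,2),1).tolist())
# tip check
print(proj(S,[s['eef_pos']]),(proj(S,[s['eef_pos']])-[60,150])*2.5)
E
```

```text
[ 0.29  0.63  0.02  1.91 -0.02  0.6   1.94]
T [5.00362260e+02 2.10140027e+01 5.63626096e-02]
[[-0.8, -0.2], [-0.6, -0.7], [-0.8, 0.2], [-1.1, 0.7], [0.4, -0.4], [0.9, -0.0], [0.6, -0.3], [1.5, 0.4], [0.0, -0.0], [0.0, -0.0], [-0.0, -0.0], [-0.0, -0.0], [-0.0, -0.0], [-0.0, -0.0], [-0.0, -0.0], [-0.0, -0.0]]
S [5.08074075e+02 1.87888956e+01 6.83616906e-02]
[[0.0, -0.0], [0.0, -0.0], [0.0, -0.0], [0.0, -0.0], [0.0, -0.0], [0.0, -0.0], [0.0, -0.0], [0.0, -0.0], [1.5, -0.6], [1.9, 0.4], [-0.4, 0.0], [-1.9, -0.1], [1.7, -0.5], [0.4, 0.4], [-2.3, -1.2], [-0.8, 0.6]]
TS [5.03369287e+02 2.03121171e+01 6.31833176e-02]
[[-0.5, -1.0], [-0.3, -1.5], [-0.2, -0.7], [-0.4, -0.2], [0.4, -2.8], [1.0, -2.4], [0.9, -2.8], [1.9, -2.1], [0.6, -1.6], [1.0, -0.6], [-0.9, -1.0], [-2.4, -1.0], [0.5, -3.5], [-0.7, -2.5], [-3.0, -3.9], [-1.4, -2.1]]
[[129.51963659 287.87464938]] [[173.79909148 344.68662346]]
```

servo_tool(increments=[{"dx": 0,"dy": 0,"dz": 0,"ax": 0,"ay": 0,"az": -0.8,"claw": 1},{"dx": 0,"dy": 0,"dz": 0,"ax": 0,"ay": 0,"az": -0.8,"claw": 1},{"dx": 0,"dy": 0,"dz": 0,"ax": 0,"ay": 0,"az": -0.8,"claw": 1},{"dx": 0,"dy": 0,"dz": 0,"ax": 0,"ay": 0,"az": -0.8,"claw": 1},{"dx": 0,"dy": 0,"dz": 0,"ax": 0,"ay": 0,"az": -0.8,"claw": 1},{"dx": 0,"dy": 0,"dz": 0,"ax": 0,"ay": 0,"az": -0.8,"claw": 1},{"dx": 0,"dy": 0,"dz": 0,"ax": 0,"ay": 0,"az": -0.8,"claw": 1}])

```text
clock: 3.03
eef_pos: [515.4, -190.1, 124.4]
tool_rot: [-1.568, -0.004, -0.755]
force: [0.4, 0.7, -1.7]
width: -0.0
```

servo_tool(increments=[{"dx": 0,"dy": 0,"dz": 0,"ax": 0,"ay": 0,"az": -0.764,"claw": 1},{"dx": 0,"dy": 0,"dz": 0,"ax": 0,"ay": 0,"az": -0.764,"claw": 1},{"dx": 0,"dy": 0,"dz": 0,"ax": 0,"ay": 0,"az": -0.764,"claw": 1},{"dx": 0,"dy": 0,"dz": 0,"ax": 0,"ay": 0,"az": -0.764,"claw": 1},{"dx": 0,"dy": 0,"dz": 0,"ax": 0,"ay": 0,"az": -0.764,"claw": 1},{"dx": 0,"dy": 0,"dz": 0,"ax": 0,"ay": 0,"az": -0.764,"claw": 1},{"dx": 0,"dy": 0,"dz": 0,"ax": 0,"ay": 0,"az": -0.764,"claw": 1},{"dx": 0,"dy": 0,"dz": 0,"ax": 0,"ay": 0,"az": -0.764,"claw": 1}])

```text
clock: 3.7
eef_pos: [514.9, -189.8, 123.3]
tool_rot: [-1.567, -0.0, -1.511]
force: [0.2, 0.9, 1.1]
width: 0.0
```

```bash
python3 - <<'E'
from h import *
s=read_state();print(np.round(s['qpos'],2),s['eef_pos'],s['tool_rot'])
im=save('top','top2.png');print(proj(im,[s['eef_pos']]))
i=cv2.imread('pics/top2.png'); cv2.imwrite('pics/t2c.png',cv2.resize(i[200:310,390:550],None,fx=5,fy=5,interpolation=cv2.INTER_CUBIC))
save('wrist','wrist2.png')
E
```

```text
[ 0.    0.68  0.46  1.92 -0.48  0.65  0.83] [ 514.85784727 -189.80520442  123.32302649] [-1.56700130e+00 -4.00840914e-04 -1.51110732e+00]
[[523.51588993 246.85036101]]
```

View pics/t2c.png

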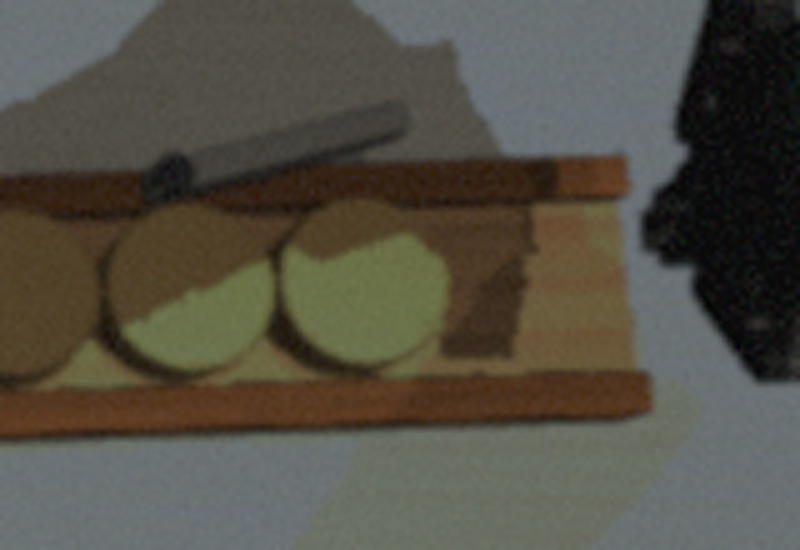

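View pics/wrist2.png

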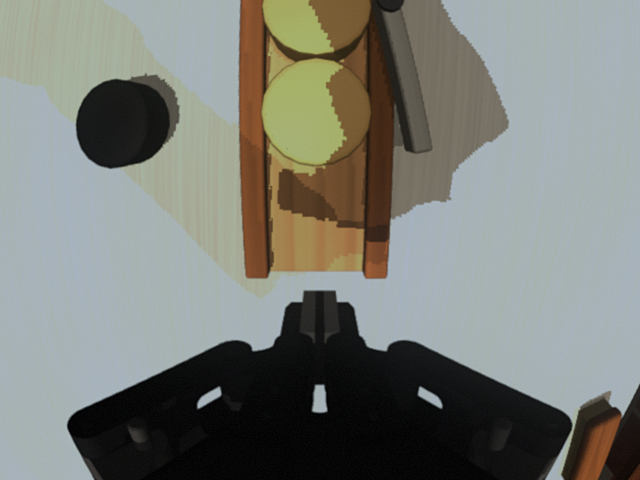

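```bash
cat >> h.py <<'E'
def wproj(im,X):
    c=np.atleast_2d(X)@np.array(im['R']).T+np.array(im['t']).ravel(); f=240/np.tan(np.radians(float(im['fov_y']))/2)
    rr=np.hypot(c[:,0],c[:,1]); th=np.arctan2(rr,c[:,2]); return np.c_[c[:,0]/rr*f*th+im['cx'],c[:,1]/rr*f*th+im['cy']]
P=np.array([500.36,21.01,.05636])
E
python3 - <<'E'
from h import *
W=ld('wrist2'); print(W['fov_y'],-W['R'].T@W['t'])
print(np.round(wproj(W,b2w(P,[[48.5,-235,34],[32.5,-235,34],[-32.5,-235,34],[-48.5,-235,34],[0,-124.8,60],[0,-155.8,60],[40.5,-60,60]]))))
print(wproj(W,[514.9,-189.8,123.3]))
E
```

```text
65.70646984690485 [ 509.47264391 -117.74667938  265.42645943]
[[387. 278.]
 [363. 278.]
 [267. 278.]
 [244. 277.]
 [316. 106.]
 [315. 162.]
 [389.  -1.]]
[[320.39436039 306.79992241]]
```

servo_tool(increments=[{"dx": -0.35,"dy": 1,"dz": -3,"ax": 0,"ay": 0,"az": 0,"claw": 1},{"dx": -0.35,"dy": 1,"dz": -6,"ax": 0,"ay": 0,"az": 0,"claw": 1},{"dx": -0.35,"dy": 1,"dz": -7.5,"ax": 0,"ay": 0,"az": 0,"claw": 1},{"dx": -0.35,"dy": 1,"dz": -8.5,"ax": 0,"ay": 0,"az": 0,"claw": 1},{"dx": -0.35,"dy": 1,"dz": -9,"ax": 0,"ay": 0,"az": 0,"claw": 1},{"dx": -0.35,"dy": 1,"dz": -9,"ax": 0,"ay": 0,"az": 0,"claw": 1},{"dx": -0.35,"dy": 1,"dz": -9,"ax": 0,"ay": 0,"az": 0,"claw": 1}])

```text
clock: 4.38
eef_pos: [510.3, -180.6, 32.0]
tool_rot: [-1.57, -0.0, -1.515]
force: [-0.2, -0.3, 0.5]
width: -0.0
```

servo_tool(increments=[{"dx": 0.02,"dy": 0.6,"dz": -0.4,"ax": 0,"ay": 0,"az": 0,"claw": 1},{"dx": 0,"dy": 1.2,"dz": -0.4,"ax": 0,"ay": 0,"az": 0,"claw": 1},{"dx": -0.04,"dy": 1.8,"dz": -0.4,"ax": 0,"ay": 0,"az": 0,"claw": 1},{"dx": -0.06,"dy": 2.2,"dz": -0.4,"ax": 0,"ay": 0,"az": 0,"claw": 1},{"dx": -0.08,"dy": 2.5,"dz": -0.4,"ax": 0,"ay": 0,"az": 0,"claw": 1},{"dx": -0.1,"dy": 2.8,"dz": -0.4,"ax": 0,"ay": 0,"az": 0,"claw": 1},{"dx": -0.11,"dy": 3.0,"dz": -0.4,"ax": 0,"ay": 0,"az": 0,"claw": 1},{"dx": -0.12,"dy": 3.2,"dz": -0.4,"ax": 0,"ay": 0,"az": 0,"claw": 1}])

```text
clock: 5.05
eef_pos: [508.6, -148.0, 27.4]
tool_rot: [-1.571, -0.0, -1.515]
force: [-0.3, 0.2, 0.1]
width: 0.0
```

servo_tool(increments=[{"dx": -0.01,"dy": 0.2,"dz": 0,"ax": 0,"ay": 0,"az": 0,"claw": 1},{"dx": -0.02,"dy": 0.4,"dz": 0,"ax": 0,"ay": 0,"az": 0,"claw": 1},{"dx": -0.03,"dy": 0.6,"dz": 0,"ax": 0,"ay": 0,"az": 0,"claw": 1},{"dx": -0.05,"dy": 0.8,"dz": 0,"ax": 0,"ay": 0,"az": 0,"claw": 1},{"dx": -0.06,"dy": 1.0,"dz": 0,"ax": 0,"ay": 0,"az": 0,"claw": 1},{"dx": -0.07,"dy": 1.2,"dz": 0,"ax": 0,"ay": 0,"az": 0,"claw": 1},{"dx": -0.08,"dy": 1.4,"dz": 0,"ax": 0,"ay": 0,"az": 0,"claw": 1},{"dx": -0.09,"dy": 1.6,"dz": 0,"ax": 0,"ay": 0,"az": 0,"claw": 1}])

```text
clock: 5.72
eef_pos: [507.7, -132.2, 27.3]
tool_rot: [-1.571, -0.0, -1.515]
force: [-0.6, -3.2, 0.5]
width: -0.1
```

```bash
python3 - <<'E'
from h import *
s=read_state();print(s['eef_pos'],w2b(P,[s['eef_pos']]),s['force'])
save('wrist','wrist3.png');save('scene','scene3.png')
i=cv2.imread('pics/scene3.png'); cv2.imwrite('pics/s3c.png',cv2.resize(i[150:390,60:380],None,fx=2.5,fy=2.5,interpolation=cv2.INTER_CUBIC))
E
```

```text
[ 507.67974037 -132.21081561   27.34036815] [[  -1.32283612 -153.38985312]] [-0.58194832 -3.23825561  0.48987425]
```

View pics/wrist3.png

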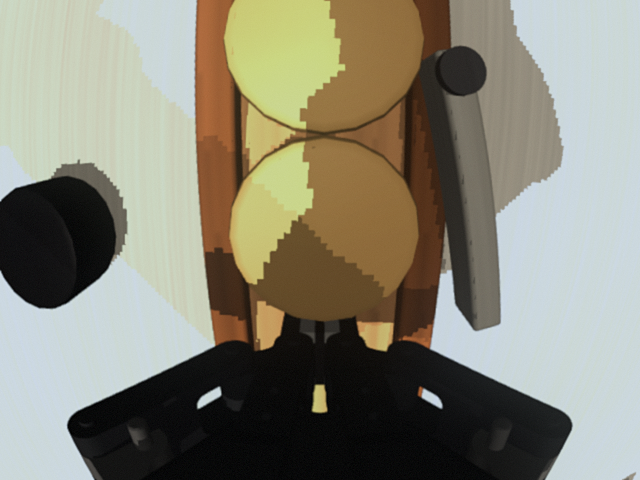

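View pics/s3c.png

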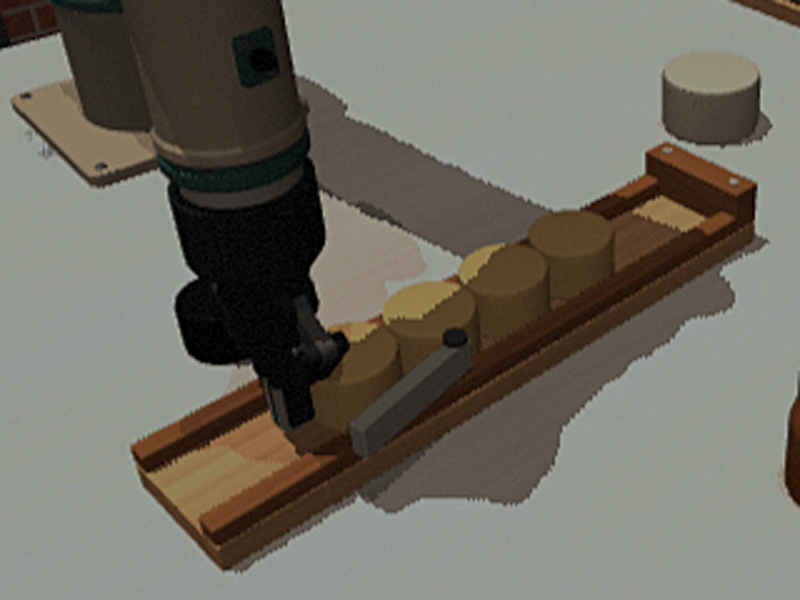

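servo_tool(increments=[{"dx": 0.02,"dy": -0.3,"dz": 0,"ax": 0,"ay": 0,"az": 0,"claw": 1},{"dx": 0.1,"dy": -0.3,"dz": 0.6,"ax": 0,"ay": 0,"az": 0,"claw": 1},{"dx": 0.12,"dy": -0.3,"dz": 0.6,"ax": 0,"ay": 0,"az": 0,"claw": 1},{"dx": 0.12,"dy": -0.1,"dz": 0.6,"ax": 0,"ay": 0,"az": 0,"claw": 1},{"dx": 0.12,"dy": 0.1,"dz": 0.6,"ax": 0,"ay": 0,"az": 0,"claw": 1},{"dx": 0.11,"dy": 0.3,"dz": 0.6,"ax": 0,"ay": 0,"az": 0,"claw": 1},{"dx": 0.1,"dy": 0.5,"dz": 0.6,"ax": 0,"ay": 0,"az": 0,"claw": 1},{"dx": 0.09,"dy": 0.8,"dz": 0.6,"ax": 0,"ay": 0,"az": 0,"claw": 1}])

```text
clock: 6.48
eef_pos: [508.8, -125.3, 33.5]
tool_rot: [-1.57, -0.002, -1.516]
force: [1.2, -4.6, 0.6]
width: 0.2
```

servo_tool(increments=[{"dx": -0.02,"dy": 0.3,"dz": 0,"ax": 0,"ay": 0,"az": 0,"claw": 1},{"dx": -0.03,"dy": 0.6,"dz": 0,"ax": 0,"ay": 0,"az": 0,"claw": 1},{"dx": -0.05,"dy": 0.9,"dz": 0,"ax": 0,"ay": 0,"az": 0,"claw": 1},{"dx": -0.07,"dy": 1.2,"dz": 0,"ax": 0,"ay": 0,"az": 0,"claw": 1},{"dx": -0.08,"dy": 1.5,"dz": 0,"ax": 0,"ay": 0,"az": 0,"claw": 1},{"dx": -0.1,"dy": 1.8,"dz": 0,"ax": 0,"ay": 0,"az": 0,"claw": 1},{"dx": -0.12,"dy": 2.1,"dz": 0,"ax": 0,"ay": 0,"az": 0,"claw": 1},{"dx": -0.13,"dy": 2.3,"dz": 0,"ax": 0,"ay": 0,"az": 0,"claw": 1}])

```text
clock: 7.15
eef_pos: [507.4, -101.0, 33.5]
tool_rot: [-1.57, -0.0, -1.515]
force: [0.7, -4.8, 2.5]
width: 0.1
```

servo_tool(increments=[{"dx": -0.02,"dy": 0.3,"dz": 0,"ax": 0,"ay": 0,"az": 0,"claw": 1},{"dx": -0.03,"dy": 0.6,"dz": 0,"ax": 0,"ay": 0,"az": 0,"claw": 1},{"dx": -0.05,"dy": 0.9,"dz": 0,"ax": 0,"ay": 0,"az": 0,"claw": 1},{"dx": -0.07,"dy": 1.2,"dz": 0,"ax": 0,"ay": 0,"az": 0,"claw": 1},{"dx": -0.08,"dy": 1.5,"dz": 0,"ax": 0,"ay": 0,"az": 0,"claw": 1},{"dx": -0.1,"dy": 1.8,"dz": 0,"ax": 0,"ay": 0,"az": 0,"claw": 1},{"dx": -0.12,"dy": 2.1,"dz": 0,"ax": 0,"ay": 0,"az": 0,"claw": 1},{"dx": -0.13,"dy": 2.3,"dz": 0,"ax": 0,"ay": 0,"az": 0,"claw": 1}])

```text
clock: 7.82
eef_pos: [506.0, -78.1, 33.5]
tool_rot: [-1.57, -0.0, -1.515]
force: [0.1, -6.1, 3.3]
width: 0.0
```

```bash
python3 - <<'E'
from h import *
s=read_state();print(s['eef_pos'],w2b(P,[s['eef_pos']]),s['force'])
save('wrist','wrist4.png');save('top','top4.png')
i=cv2.imread('pics/top4.png'); cv2.imwrite('pics/t4c.png',cv2.resize(i[200:310,255:535],None,fx=2.8,fy=2.8,interpolation=cv2.INTER_CUBIC))
E
```

```text
[506.04098851 -78.1052914   33.48790163] [[ 8.87872671e-02 -9.92779267e+01]] [ 0.10978633 -6.11613148  3.32533974]
```

View pics/wrist4.png

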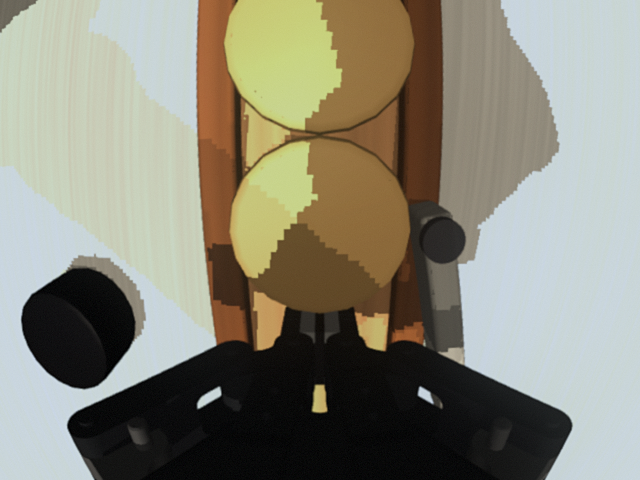

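View pics/t4c.png

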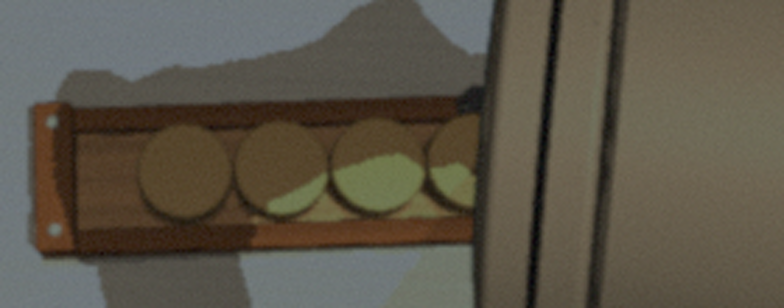

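servo_tool(increments=[{"dx": -0.02,"dy": 0.3,"dz": 0,"ax": 0,"ay": 0,"az": 0,"claw": 1},{"dx": -0.03,"dy": 0.6,"dz": 0,"ax": 0,"ay": 0,"az": 0,"claw": 1},{"dx": -0.05,"dy": 0.9,"dz": 0,"ax": 0,"ay": 0,"az": 0,"claw": 1},{"dx": -0.07,"dy": 1.2,"dz": 0,"ax": 0,"ay": 0,"az": 0,"claw": 1},{"dx": -0.08,"dy": 1.5,"dz": 0,"ax": 0,"ay": 0,"az": 0,"claw": 1},{"dx": -0.1,"dy": 1.8,"dz": 0,"ax": 0,"ay": 0,"az": 0,"claw": 1},{"dx": -0.12,"dy": 2.1,"dz": 0,"ax": 0,"ay": 0,"az": 0,"claw": 1},{"dx": -0.13,"dy": 2.4,"dz": 0,"ax": 0,"ay": 0,"az": 0,"claw": 1}])

```text
clock: 8.58
eef_pos: [504.6, -54.5, 33.4]
tool_rot: [-1.571, -0.001, -1.515]
force: [0.5, -5.2, 3.2]
width: -0.1
```

servo_tool(increments=[{"dx": -0.01,"dy": 0.2,"dz": 0,"ax": 0,"ay": 0,"az": 0,"claw": 1},{"dx": -0.02,"dy": 0.4,"dz": 0,"ax": 0,"ay": 0,"az": 0,"claw": 1},{"dx": -0.03,"dy": 0.6,"dz": 0,"ax": 0,"ay": 0,"az": 0,"claw": 1},{"dx": -0.05,"dy": 0.8,"dz": 0,"ax": 0,"ay": 0,"az": 0,"claw": 1},{"dx": -0.06,"dy": 1.0,"dz": 0,"ax": 0,"ay": 0,"az": 0,"claw": 1},{"dx": -0.07,"dy": 1.1,"dz": 0,"ax": 0,"ay": 0,"az": 0,"claw": 1}])

```text
clock: 9.08
eef_pos: [503.9, -43.4, 33.4]
tool_rot: [-1.571, -0.0, -1.515]
force: [-0.0, -5.7, 2.6]
width: 0.1
```

```bash
python3 - <<'E'
from h import *
s=read_state();print(s['eef_pos'],w2b(P,[s['eef_pos']]),s['force'])
save('top','top5.png')
i=cv2.imread('pics/top5.png'); cv2.imwrite('pics/t5c.png',cv2.resize(i[222:302,255:395],None,fx=5.6,fy=5.6,interpolation=cv2.INTER_CUBIC))
E
```

```text
[503.90804408 -43.36583894  33.40390779] [[ -0.0838913  -64.47348461]] [-0.048714   -5.71065621  2.56995172]
```

View pics/t5c.png

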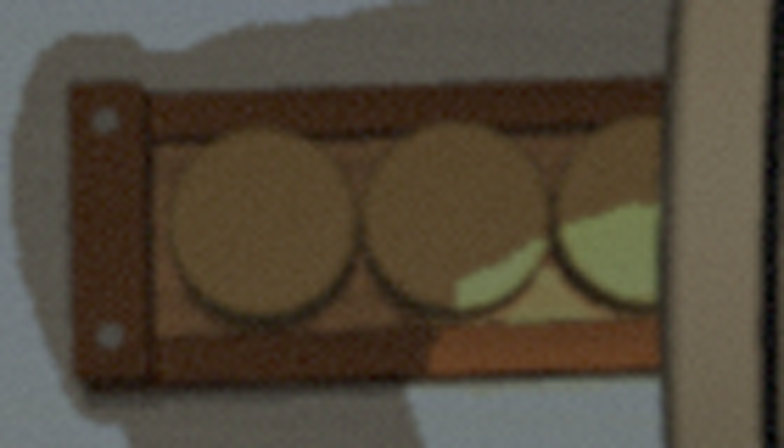

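servo_tool(increments=[{"dx": -0.01,"dy": 0.1,"dz": 0,"ax": 0,"ay": 0,"az": 0,"claw": 1},{"dx": -0.01,"dy": 0.2,"dz": 0,"ax": 0,"ay": 0,"az": 0,"claw": 1},{"dx": -0.02,"dy": 0.3,"dz": 0,"ax": 0,"ay": 0,"az": 0,"claw": 1},{"dx": -0.02,"dy": 0.4,"dz": 0,"ax": 0,"ay": 0,"az": 0,"claw": 1},{"dx": -0.03,"dy": 0.45,"dz": 0,"ax": 0,"ay": 0,"az": 0,"claw": 1},{"dx": -0.03,"dy": 0.5,"dz": 0,"ax": 0,"ay": 0,"az": 0,"claw": 1}])

```text
clock: 9.63
eef_pos: [503.5, -38.6, 33.4]
tool_rot: [-1.571, -0.001, -1.515]
force: [0.2, -6.2, 3.7]
width: -0.4
```

servo_tool(increments=[{"dx": 0,"dy": 0.05,"dz": 0,"ax": 0,"ay": 0,"az": 0,"claw": 1},{"dx": 0,"dy": 0.1,"dz": 0,"ax": 0,"ay": 0,"az": 0,"claw": 1}])

```text
clock: 9.8
eef_pos: [503.5, -37.6, 33.4]
tool_rot: [-1.571, -0.001, -1.515]
force: [1.3, -5.9, 4.1]
width: -0.2
```

servo_tool(increments=[{"dx": 0,"dy": 0.05,"dz": 0,"ax": 0,"ay": 0,"az": 0,"claw": 1},{"dx": 0,"dy": 0.1,"dz": 0,"ax": 0,"ay": 0,"az": 0,"claw": 1}])

```text
clock: 9.97
eef_pos: [503.5, -37.0, 33.4]
tool_rot: [-1.571, -0.001, -1.516]
force: [-0.5, -7.0, 3.8]
width: 0.0
```

servo_tool(increments=[{"dx": 0,"dy": 0.05,"dz": 0,"ax": 0,"ay": 0,"az": 0,"claw": 1},{"dx": -0.01,"dy": 0.1,"dz": 0,"ax": 0,"ay": 0,"az": 0,"claw": 1}])

```text
clock: 10.13
eef_pos: [503.5, -36.9, 33.4]
tool_rot: [-1.57, -0.002, -1.516]
force: [0.6, -9.8, 3.2]
width: 0.2
```

servo_tool(increments=[{"dx": 0,"dy": 0.05,"dz": 0,"ax": 0,"ay": 0,"az": 0,"claw": 1},{"dx": 0,"dy": 0.1,"dz": 0,"ax": 0,"ay": 0,"az": 0,"claw": 1}])

```text
clock: 10.3
eef_pos: [503.5, -36.9, 33.4]
tool_rot: [-1.57, -0.004, -1.517]
force: [0.1, -10.8, 2.3]
width: 0.2
```

servo_tool(increments=[{"dx": 0,"dy": 0.05,"dz": 0,"ax": 0,"ay": 0,"az": 0,"claw": 1},{"dx": -0.01,"dy": 0.1,"dz": 0,"ax": 0,"ay": 0,"az": 0,"claw": 1}])

```text
clock: 10.47
eef_pos: [503.6, -36.8, 33.5]
tool_rot: [-1.57, -0.005, -1.518]
force: [0.6, -13.7, 2.8]
width: -0.4
```

```bash
python3 - <<'E'
from h import *
s=read_state();print(s['eef_pos'],w2b(P,[s['eef_pos']]),s['force'])
save('top','top6.png');save('scene','scene6.png')
i=cv2.imread('pics/top6.png'); a=cv2.resize(i[222:302,255:395],None,fx=4,fy=4,interpolation=cv2.INTER_CUBIC)
i=cv2.imread('pics/scene6.png'); b=cv2.resize(i[200:310,250:390],None,fx=4,fy=2.5,interpolation=cv2.INTER_CUBIC)
cv2.imwrite('pics/t6c.png',np.r_[a,b])
E
```

```text
[503.60241824 -36.8444325   33.46126824] [[-2.16799485e-02 -5.79452169e+01]] [  0.56387613 -13.70367152   2.76616821]
```

View pics/t6c.png

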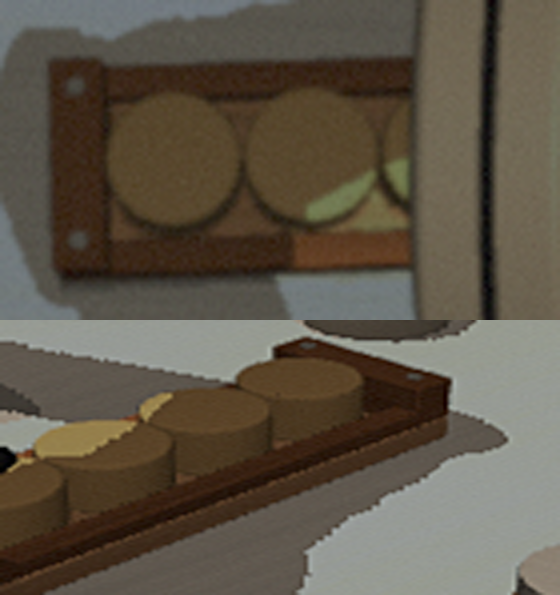

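```bash
cat > gate.py <<'E'
from h import *
def pt(th,r=65,gap=0):
    phi=-(th+1.047); u=np.array([np.cos(phi),np.sin(phi)]); n=np.array([-u[1],u[0]])
    b=np.array([40.5,-60])+r*u+(6+14.5*abs(n[0])+11*abs(n[1])+gap)*n
    return b2w(P,[[b[0],b[1],44]])[0]
E
python3 - <<'E'
from gate import *
print('pre',pt(.3,gap=22))
for th in np.arange(.3,2.2,.1): print(round(th,2),np.round(pt(th),1))
print(2.094,pt(2.094))
E
```

```text
pre [604.98998444 -86.75261634  44.        ]
0.3 [583.8 -92.8  44. ]
0.4 [577.2 -96.7  44. ]
0.5 [570.1 -99.7  44. ]
0.6 [ 564.2 -102.    44. ]
0.7 [ 558.4 -103.8   44. ]
0.8 [ 552.4 -105.1   44. ]
0.9 [ 546.1 -105.7   44. ]
1.0 [ 539.5 -105.7   44. ]
1.1 [ 532.8 -105.    44. ]
1.2 [ 526.1 -103.6   44. ]
1.3 [ 519.4 -101.3   44. ]
1.4 [512.9 -98.3  44. ]
1.5 [506.5 -94.5  44. ]
1.6 [500.6 -89.9  44. ]
1.7 [495.1 -84.5  44. ]
1.8 [490.3 -78.4  44. ]
1.9 [486.1 -71.7  44. ]
2.0 [482.7 -64.5  44. ]
2.1 [480.1 -57.   44. ]
2.094 [480.24905346 -57.29429593  44.        ]
```

servo_tool(increments=[{"dx": 0.02,"dy": -0.3,"dz": 0,"ax": 0,"ay": 0,"az": 0,"claw": 1},{"dx": 0.05,"dy": -1,"dz": 0,"ax": 0,"ay": 0,"az": 0,"claw": 1},{"dx": 0.15,"dy": -3,"dz": 0.2,"ax": 0,"ay": 0,"az": 0,"claw": 1},{"dx": 0.3,"dy": -5.5,"dz": 2,"ax": 0,"ay": 0,"az": 0,"claw": 1},{"dx": 0.4,"dy": -7,"dz": 5,"ax": 0,"ay": 0,"az": 0,"claw": 1},{"dx": 0.4,"dy": -8,"dz": 8,"ax": 0,"ay": 0,"az": 0,"claw": 1},{"dx": 0.4,"dy": -8,"dz": 10,"ax": 0,"ay": 0,"az": 0,"claw": 1},{"dx": 0.4,"dy": -8,"dz": 10,"ax": 0,"ay": 0,"az": 0,"claw": 1}])

```text
clock: 11.23
eef_pos: [509.0, -113.1, 136.4]
tool_rot: [-1.566, 0.001, -1.515]
force: [0.5, -0.4, -0.0]
width: -0.1
```

servo_tool(increments=[{"dx": 3.5,"dy": 0.5,"dz": 0,"ax": 0,"ay": 0,"az": 0,"claw": 1},{"dx": 7,"dy": 1.5,"dz": 0,"ax": 0,"ay": 0,"az": 0,"claw": 1},{"dx": 10.6,"dy": 2.3,"dz": 0,"ax": 0,"ay": 0,"az": 0,"claw": 1},{"dx": 10.6,"dy": 2.3,"dz": -3,"ax": 0,"ay": 0,"az": 0,"claw": 1},{"dx": 10.6,"dy": 2.3,"dz": -6,"ax": 0,"ay": 0,"az": 0,"claw": 1},{"dx": 10.6,"dy": 2.3,"dz": -8.5,"ax": 0,"ay": 0,"az": 0,"claw": 1},{"dx": 10.6,"dy": 2.3,"dz": -9.2,"ax": 0,"ay": 0,"az": 0,"claw": 1},{"dx": 10.6,"dy": 2.3,"dz": -9.2,"ax": 0,"ay": 0,"az": 0,"claw": 1}])

```text
clock: 11.9
eef_pos: [610.7, -88.2, 38.2]
tool_rot: [-1.578, 0.003, -1.514]
force: [0.2, 0.6, -0.7]
width: -0.1
```

```bash
python3 - <<'E'
from h import *
s=read_state();print(s['eef_pos'],s['tool_rot'])
save('scene','scene7.png');save('wrist','wrist7.png')
i=cv2.imread('pics/scene7.png'); cv2.imwrite('pics/s7c.png',cv2.resize(i[150:390,100:420],None,fx=2.5,fy=2.5,interpolation=cv2.INTER_CUBIC))
E
```

```text
[610.69641619 -88.19025     38.21896302] [-1.57753638  0.00336186 -1.51393789]
```

View pics/s7c.png

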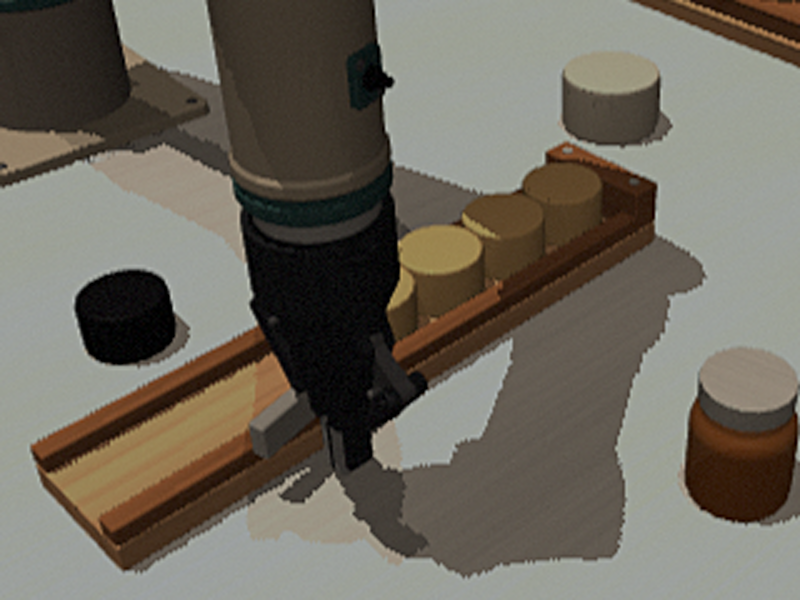

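View pics/wrist7.png

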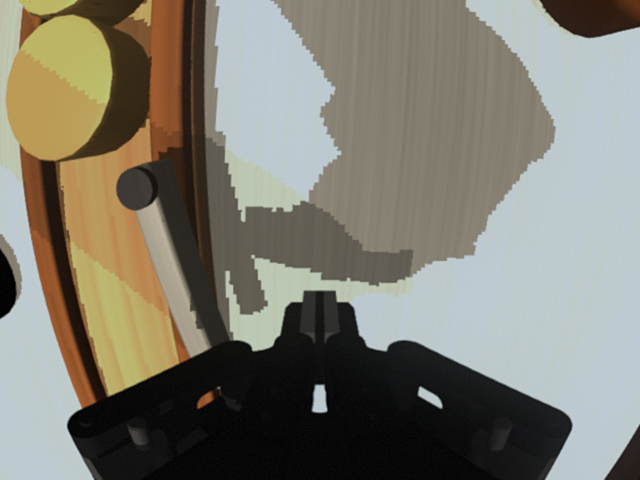

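servo_tool(increments=[{"dx": 0,"dy": 0,"dz": 0.2,"ax": 0,"ay": 0,"az": 0,"claw": 1},{"dx": 0,"dy": 0,"dz": 0.2,"ax": 0,"ay": 0,"az": 0,"claw": 1},{"dx": 0,"dy": 0,"dz": 0.2,"ax": 0,"ay": 0,"az": 0,"claw": 1}])

```text
clock: 12.25
eef_pos: [614.4, -90.2, 44.9]
tool_rot: [-1.568, -0.0, -1.515]
force: [0.0, -0.5, 1.3]
width: -0.1
```

servo_tool(increments=[{"dx": -1,"dy": -0.1,"dz": 0,"ax": 0,"ay": 0,"az": 0,"claw": 1},{"dx": -2,"dy": -0.2,"dz": 0,"ax": 0,"ay": 0,"az": 0,"claw": 1},{"dx": -3,"dy": -0.26,"dz": 0,"ax": 0,"ay": 0,"az": 0,"claw": 1},{"dx": -3.7,"dy": -0.6,"dz": 0,"ax": 0,"ay": 0,"az": 0,"claw": 1},{"dx": -4.4,"dy": -0.95,"dz": 0,"ax": 0,"ay": 0,"az": 0,"claw": 1},{"dx": -5,"dy": -1.2,"dz": 0,"ax": 0,"ay": 0,"az": 0,"claw": 1},{"dx": -5.6,"dy": -1.4,"dz": 0,"ax": 0,"ay": 0,"az": 0,"claw": 1},{"dx": -6.2,"dy": -1.5,"dz": 0,"ax": 0,"ay": 0,"az": 0,"claw": 1}])

```text
clock: 12.92
eef_pos: [551.5, -105.7, 43.6]
tool_rot: [-1.57, -0.0, -1.515]
force: [1.3, 0.5, 1.1]
width: 0.2
```

```bash
python3 - <<'E'
from h import *
s=read_state();print(s['eef_pos'],s['tool_rot'],s['force'])
save('scene','scene8.png');save('wrist','wrist8.png')
E
```

```text
[ 551.52610792 -105.69885349   43.56782443] [-1.56968548e+00 -3.73314121e-04 -1.51524543e+00] [1.25843415 0.45266745 1.11546064]
```

View pics/wrist8.png

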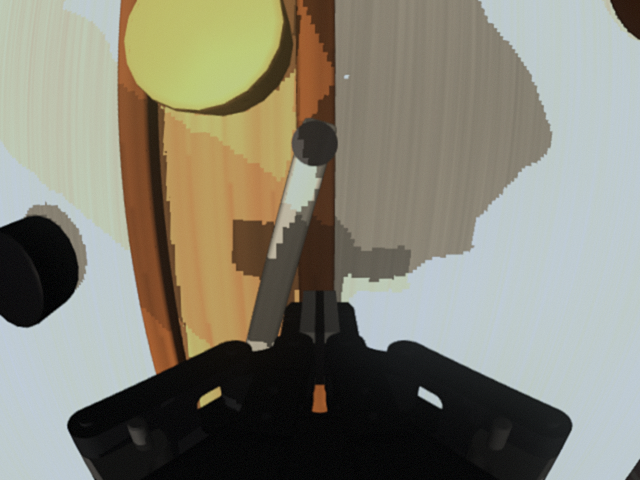

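servo_tool(increments=[{"dx": -0.6,"dy": 0,"dz": 0,"ax": 0,"ay": 0,"az": 0,"claw": 1},{"dx": -1.2,"dy": 0,"dz": 0,"ax": 0,"ay": 0,"az": 0,"claw": 1},{"dx": -1.9,"dy": 0.1,"dz": 0,"ax": 0,"ay": 0,"az": 0,"claw": 1},{"dx": -2.5,"dy": 0.2,"dz": 0,"ax": 0,"ay": 0,"az": 0,"claw": 1},{"dx": -3.2,"dy": 0.45,"dz": 0,"ax": 0,"ay": 0,"az": 0,"claw": 1},{"dx": -3.9,"dy": 0.75,"dz": 0,"ax": 0,"ay": 0,"az": 0,"claw": 1},{"dx": -4.5,"dy": 1.15,"dz": 0,"ax": 0,"ay": 0,"az": 0,"claw": 1},{"dx": -5.1,"dy": 1.6,"dz": 0,"ax": 0,"ay": 0,"az": 0,"claw": 1}])

```text
clock: 13.68
eef_pos: [499.7, -88.9, 43.4]
tool_rot: [-1.571, -0.0, -1.515]
force: [3.0, 0.4, 0.4]
width: -0.3
```

```bash
python3 - <<'E'
from h import *
s=read_state();print(s['eef_pos'],s['tool_rot'],s['force'])
save('wrist','wrist9.png')
E
```

```text
[499.72811214 -88.92332585  43.39462366] [-1.57076584e+00 -1.65872138e-04 -1.51507942e+00] [2.96067902 0.437116   0.36851469]
```

View pics/wrist9.png

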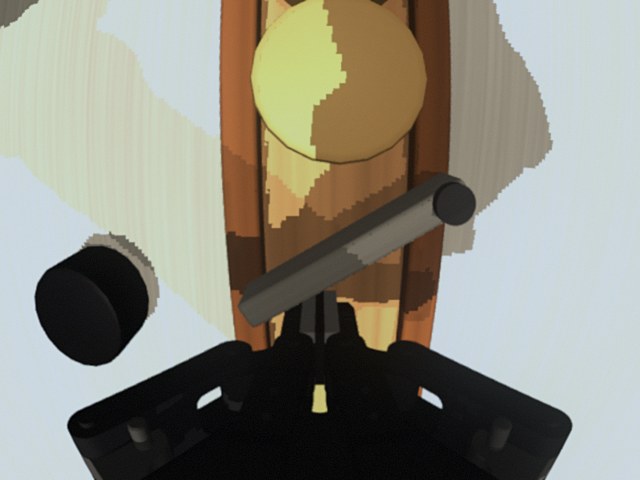

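servo_tool(increments=[{"dx": -0.46,"dy": 0.45,"dz": 0,"ax": 0,"ay": 0,"az": 0,"claw": 1},{"dx": -0.95,"dy": 1.05,"dz": 0,"ax": 0,"ay": 0,"az": 0,"claw": 1},{"dx": -1.2,"dy": 1.4,"dz": 0,"ax": 0,"ay": 0,"az": 0,"claw": 1},{"dx": -1.4,"dy": 1.75,"dz": 0,"ax": 0,"ay": 0,"az": 0,"claw": 1},{"dx": -1.55,"dy": 2.1,"dz": 0,"ax": 0,"ay": 0,"az": 0,"claw": 1},{"dx": -1.7,"dy": 2.45,"dz": 0,"ax": 0,"ay": 0,"az": 0,"claw": 1},{"dx": -1.8,"dy": 2.7,"dz": 0,"ax": 0,"ay": 0,"az": 0,"claw": 1},{"dx": -1.9,"dy": 2.9,"dz": 0,"ax": 0,"ay": 0,"az": 0,"claw": 1}])

```text
clock: 14.4
eef_pos: [481.4, -59.8, 43.3]
tool_rot: [-1.571, 0.0, -1.515]
force: [-0.0, -1.4, -0.0]
width: -0.0
```

servo_tool(increments=[{"dx": -0.03,"dy": 0.1,"dz": 0,"ax": 0,"ay": 0,"az": 0,"claw": 1},{"dx": -0.05,"dy": 0.2,"dz": 0,"ax": 0,"ay": 0,"az": 0,"claw": 1},{"dx": -0.06,"dy": 0.3,"dz": 0,"ax": 0,"ay": 0,"az": 0,"claw": 1}])

```text
clock: 14.65
eef_pos: [480.7, -57.2, 43.3]
tool_rot: [-1.571, -0.0, -1.515]
force: [0.5, -0.6, 0.4]
width: -0.0
```

servo_tool(increments=[{"dx": 0,"dy": 0.1,"dz": 0,"ax": 0,"ay": 0,"az": 0,"claw": 1},{"dx": 0,"dy": 0.2,"dz": 0,"ax": 0,"ay": 0,"az": 0,"claw": 1}])

```text
clock: 14.82
eef_pos: [480.6, -56.4, 43.3]
tool_rot: [-1.571, -0.002, -1.516]
force: [-0.2, -5.1, -0.2]
width: -0.1
```

servo_tool(increments=[{"dx": 0,"dy": 0.1,"dz": 0,"ax": 0,"ay": 0,"az": 0,"claw": 1},{"dx": 0,"dy": 0.2,"dz": 0,"ax": 0,"ay": 0,"az": 0,"claw": 1},{"dx": 0,"dy": 0.3,"dz": 0,"ax": 0,"ay": 0,"az": 0,"claw": 1}])

```text
clock: 15.07
eef_pos: [480.6, -56.3, 43.4]
tool_rot: [-1.57, -0.006, -1.518]
force: [-1.7, -11.8, -0.9]
width: 0.2
```

```bash
python3 - <<'E'
from h import *
s=read_state();print(s['eef_pos'],s['tool_rot'],s['force'])
save('wrist','wrist10.png')
E
```

```text
[480.60741222 -56.28484332  43.37864085] [-1.57006505 -0.00573552 -1.51814129] [ -1.65989572 -11.82573284  -0.93028358]
```

View pics/wrist10.png

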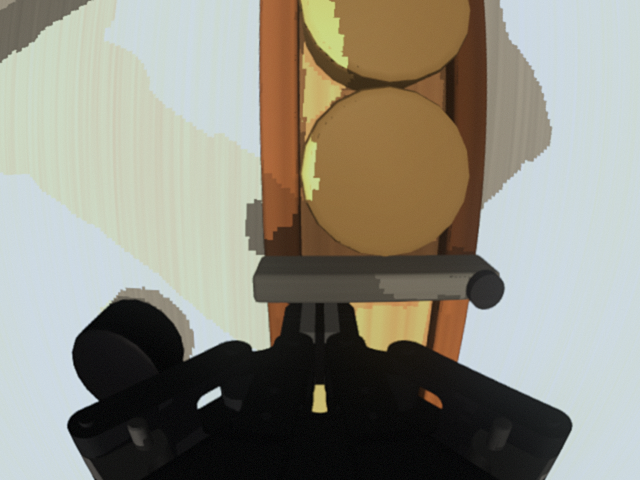

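servo_tool(increments=[{"dx": 0,"dy": -0.4,"dz": 0,"ax": 0,"ay": 0,"az": 0,"claw": 1},{"dx": 0.05,"dy": -1.5,"dz": 0,"ax": 0,"ay": 0,"az": 0,"claw": 1},{"dx": 0.2,"dy": -4,"dz": 0.5,"ax": 0,"ay": 0,"az": 0,"claw": 1},{"dx": 0.4,"dy": -6,"dz": 3,"ax": 0,"ay": 0,"az": 0,"claw": 1},{"dx": 0.5,"dy": -8,"dz": 6,"ax": 0,"ay": 0,"az": 0,"claw": 1},{"dx": 0.6,"dy": -10,"dz": 9,"ax": 0,"ay": 0,"az": 0,"claw": 1},{"dx": 0.6,"dy": -12,"dz": 12,"ax": 0,"ay": 0,"az": 0,"claw": 1},{"dx": 0.6,"dy": -14,"dz": 14,"ax": 0,"ay": 0,"az": 0,"claw": 1}])

```text
clock: 15.78
eef_pos: [487.3, -193.6, 186.0]
tool_rot: [-1.569, -0.0, -1.515]
force: [1.2, -0.7, -0.6]
width: -0.2
```

servo_tool(increments=[{"dx": 0,"dy": -3,"dz": 1,"ax": 0,"ay": 0,"az": 0,"claw": 1},{"dx": 0,"dy": -6,"dz": 2,"ax": 0,"ay": 0,"az": 0,"claw": 1},{"dx": 0,"dy": -9,"dz": 3,"ax": 0,"ay": 0,"az": 0,"claw": 1},{"dx": 0,"dy": -12,"dz": 4,"ax": 0,"ay": 0,"az": 0,"claw": 1},{"dx": 0,"dy": -14,"dz": 5,"ax": 0,"ay": 0,"az": 0,"claw": 1},{"dx": 0,"dy": -14,"dz": 5,"ax": 0,"ay": 0,"az": 0,"claw": 1},{"dx": 0,"dy": -14,"dz": 5,"ax": 0,"ay": 0,"az": 0,"claw": 1}])

```text
clock: 16.37
eef_pos: [486.2, -333.5, 233.6]
tool_rot: [-1.57, 0.0, -1.517]
force: [-1.1, 0.8, 0.6]
width: -0.2
```

```bash
python3 - <<'E'
from h import *
s=read_state();print(s['eef_pos'],s['qd'],s['force'])
im=save('top','top11.png');save('scene','scene11.png')
i=cv2.imread('pics/top11.png'); cv2.imwrite('pics/t11c.png',cv2.resize(i[222:302,255:395],None,fx=5.6,fy=5.6,interpolation=cv2.INTER_CUBIC))
cv2.imwrite('pics/t11d.png',cv2.resize(i[212:302,370:510],None,fx=5.6,fy=5.6,interpolation=cv2.INTER_CUBIC))
E
```

```text
[ 486.21024336 -333.53417382  233.63241051] [-0.04035236  0.00426056 -0.03438232  0.03841423 -0.00860997  0.00177885
 -0.0042154 ] [-1.11087267  0.77263422  0.58272447]
```

View pics/top11.png

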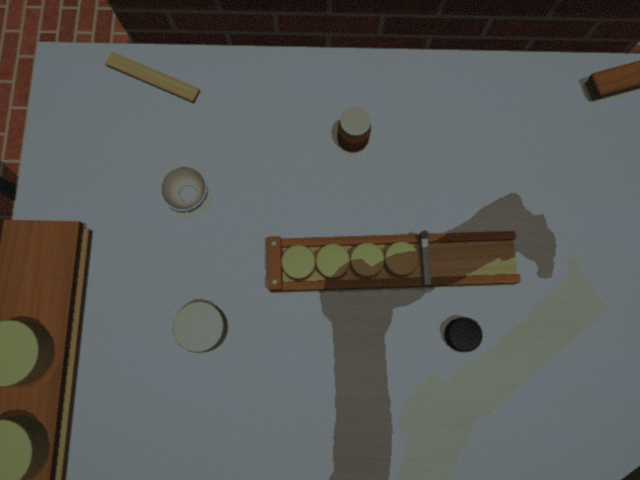

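View pics/t11c.png

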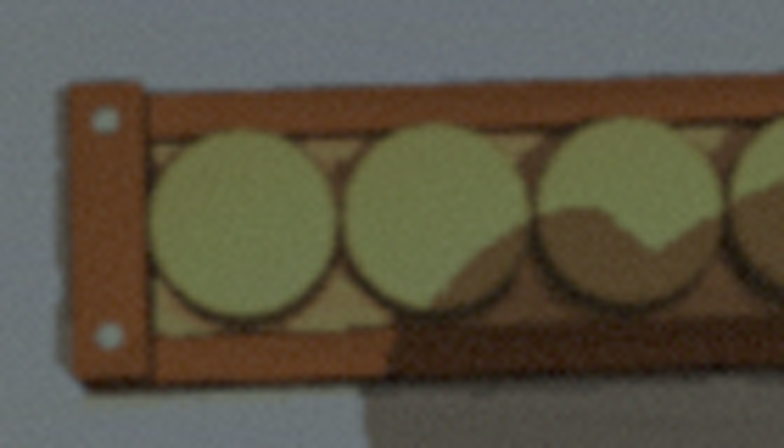

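View pics/scene11.png

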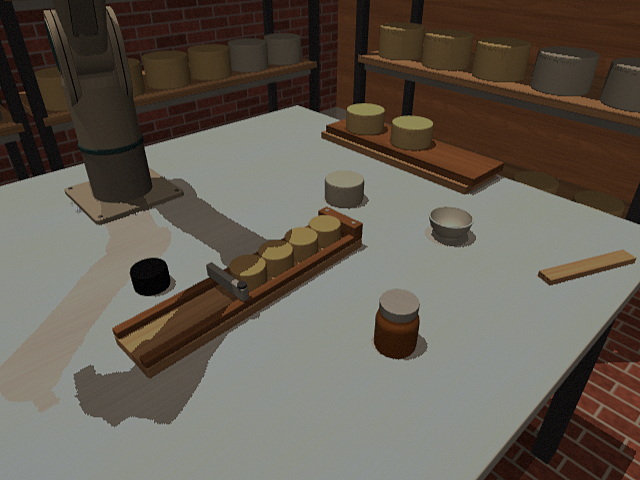

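servo_tool(increments=[{"dx": 0,"dy": 0,"dz": 0,"ax": 0,"ay": 0,"az": 0,"claw": 1},{"dx": 0,"dy": 0,"dz": 0,"ax": 0,"ay": 0,"az": 0,"claw": 1},{"dx": 0,"dy": 0,"dz": 0,"ax": 0,"ay": 0,"az": 0,"claw": 1}])

```text
clock: 16.72
eef_pos: [487.0, -331.0, 232.9]
tool_rot: [-1.571, 0.001, -1.513]
force: [-0.5, 0.9, -0.0]
width: -0.3
```

```bash
python3 -c "
from h import *
im=ld('top11');o=np.array([255,222])
for c in [(242,224),(434,216),(629,212)]: print(w2b(P,unproj(im,np.array(c)/5.6+o,60)))
a=w2b(P,unproj(im,[[424,236],[427,284]],60));print(a)
print(finish_job())"
```

```text
[[ -0.4478659  169.46983034]]
[[7.89856121e-02 1.08098057e+02]]
[[-0.71789134 45.78899795]]
[[ 39.36752416 -58.62446039]
 [-47.52095735 -57.71954935]]
the job is handed in; nothing more can be done
None
```

The job is handed in at about 16.7 s of the 48 s allowed. The four wheels are home against the end stop and the gate is shut behind them.

- **Row:** I pushed the wheels as one train with the closed fingers. Partway along I backed off about 3 mm, raised the fingers 6 mm for more clearance over the gate, and then carried on. The push stalled at the stop with about 14 N.
- **Gate:** I swept the bar round from its outer side until it hit its shut stop, where it stalled at about 12 N. Then I withdrew well clear of everything.
- **Last top picture:** The first three wheels sit at board y ≈ 169.5, 108.1 and 45.8 mm. The first should be at 169, and the spacing of about 62 mm means they are tight. I did not measure wheel 4's position in this picture, but it looks close up behind the third. The bar lies across the channel at y ≈ -58 mm, where -60 was expected. The bystanders and the black disc have not moved.
- **Check that disagreed:** The scene camera's projections were about 4 pixels off from the arm and the board. I used the top camera's fit instead, and the wrist camera agreed with it to about 1–3 pixels.

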